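Push the gate remote through the flap of the key-return box

ROBOT

A 6-joint arm with a two-finger parallel gripper is mounted at the origin on the work surface. World frame = base frame: x ahead of the robot, y to its left, z up, the work surface at z = 0. Lengths are in m, angles in rad, forces in N, time in s.
With the tool pointing down it reaches from about 0.3 to 0.875 m from the base axis. Payload 6.4 kg.
Tool frame: the origin (TCP) lies midway between the tips of the shut fingers; the grasp point (between the pads) lies 19 mm behind it; x points along the fingers, y is the direction in which the jaws open and shut, and the axes are right-handed (so a half turn about x gives the same grasp; the last joint's range is limited). The gripper opens to 85 mm and grips with 20 to 120 N. Pads are 22 mm wide; open, the fingers measure 114 mm over their backs; the gripper's body (76 mm by 85 mm) begins 54 mm behind the grasp point. The pads swing forward as they close: fully open they stand 13 mm farther back than shut.
Start: joints at [-1.53, 0.181, 1.607, -0, 1.354, -0.206], TCP at [0.14, -0.558, 0.231] pointing down, gripper open.
Joint ranges: [-2.99, 2.99], [-0.89, 2.07], [0.3, 2.58], [-1.14, 4.28], [0, 2.63], [-3.12, 3.12]. Speed limits (rad/s): [2.57, 2.57, 3.01, 3.14, 3.14, 3.14].

INTERFACE

Orientations are given as a unit quaternion [w, x, y, z].
In Python, from bench import ctrl gives the robot as it stands.
- The arm moves only by the tool step_arm, never from a script. Its argument "motion" is a list of rows, each a list of 7 numbers: the shift along the tool's x, y, z in mm, then the turn, a rotation vector about the tool's x, y, z in degrees, then the closure in counts, from 0 (fully open) to 255 (shut). In form: [[tx, ty, tz, rx, ry, rz, hand], ...]. A call has 1 to 10 rows; each row is the pose to reach, as a shift and turn from the pose commanded when the call began, along the tool's axes at that moment; what a row does not reach only later rows make up. A row lasts 1/8 s, in which the tool goes at most 62.5 mm and 10.7 degrees, less where a joint would pass 70% of its speed; a pose out of reach is approached as far as the arm can. A call with a gripper value outside its range is refused whole. The fingers move at their own pace and stop on an object; the grip force is fixed at half the most. Time passes only in rows, so rows that repeat a pose let the fingers close. It gives the time, the measured TCP pose, the force and the opening at its end, in the units of the state.
- ctrl.get_obs(): the state, without advancing time (a new reading comes with each control period).
- ctrl.camera(name): name is "side" or "top" or "wrist"; returns (picture, depth): 384x512x3 uint8, red, green, blue; 384x512 float32, m along the optical axis (not along the pixel's ray), 0 where there is no reading.
- ctrl.camera_info(name): a dict with "fx", "fy", "cx", "cy" (pixels), "T" (4x4, takes a point from camera to world coordinates); the wrist camera has in their place "hand_eye" (4x4, takes a point from camera to tool coordinates, whose origin is the TCP and whose axes are the tool frame's). Camera axes: x right, y down, z forward; pixel columns grow to the right and rows downward; lengths in m; the calibration is good to about 2 mm. The wrist camera is an equidistant fisheye: a pixel r from the principal point sees the ray r / f radians off the axis. A picture is of the moment at which its call begins: read the wrist's pose just before it. camera_info takes no time and is no camera call.
- ctrl.hand_in(): hands the job in, once; it reports no verdict.
The state is a dict: "time_s": time; "q": joint angles; "dq": joint speeds; "joint_efforts": joint torques, N m; "eef_pos": TCP position; "eef_rot": TCP orientation; "wrist_force": force on the tool from outside, world axes, zero at the start; "torque": the same for the moment, N m; "opening": opening from 0.0 (shut) to 1.0 (fully open).
Only numpy, scipy, OpenCV 4.12 (cv2) and the standard library are available. Lean on these libraries where they do the work, as an engineer would, in place of code of your own. Each camera call takes 0.05 s, during which the arm holds its last target. There are 200 camera calls.

TASK

A guest has left the gate remote lying on the landing of the key-return box on the hall table. Push the sprung flap open with one finger and keep it open while you push the remote along the landing and over the sill with the other finger, so that it drops into the box; then draw back and let the flap close. The remote is only pushed, never picked up, and the things in the tray are left where they lie.

Things in the scene. Friction and masses are not known exactly. Their poses are not given: they have to be found in the camera images.
- keybox: Grey steel key-return box, fixed, 210 deep (x) x 184 wide (y) x 150 high mm, left or right of the tray, turned up to 0.3 rad. Origin: centre of its underside; its x axis points from the open landing in front (robot side) to the covered back, z up. It is hollow, also below the landing, down to a floor 7 mm above the origin.
- keybox_sill (a point): Middle of the sill, the landing's rear edge: x -10, y 0, z 110 mm from the box's origin; axes as the box. The landing is a level plate from here 95 mm forward (-x), open at its front edge, with cheeks 16 mm high at its sides, 176 mm apart. Behind the sill lies the flapped opening, 70 mm long and 176 mm wide; what passes the sill with the flap open drops into the box.
- keybox_cover (a point): Middle of the front edge of the flat cover behind the opening: x +62, y 0, z 150 mm from the box's origin. The cover runs 43 mm back from here; the box's side walls slope down from it to the cheeks.
- flap (a joint): Flap, a stiff aluminium plate 170 wide x 75 long x 3 mm, hinged 70 mm behind and 34 mm above the sill. At 0 (shut) it slopes 27 degrees down to the sill. Pushed back or down it swings into the box; at 1.08 rad it hangs straight down. A spring shuts it: 2 N at the free edge starts it, 5 to 7 N hold it wide open. Shut, it does not yield to the remote, which would ride up it.
- remote_center (a point): Centre of the gate remote: a loose black plastic block with two small round buttons on top, 44 long (its x) x 30 wide (y) x 12 high mm, 30 to 60 g, lying flat on the landing, its centre 28 to 42 mm in front of the sill and up to 45 mm left or right of the middle, long axis within 0.3 rad of the box's x axis. Once dropped it lies in the box.
- tray: Rattan-edged tray, fixed, 240 (x) x 200 (y) mm, rim 32 mm high; origin: centre of its underside.
- trinket_box: Bystander in the tray: glass trinket box with brass hinge and shut lid, 58 x 58 x 39 mm; origin: centre of its underside.
- carabiner: Bystander in the tray: aluminium carabiner lying flat, 75 x 40 x 8 mm; origin: centre of its underside.
- torch: Bystander in the tray: small red plastic torch lying flat, 76 x 26 x 16 mm; origin: near the middle of its underside.
- magnet: Bystander in the tray: round dark ceramic magnet, 32 mm across, 9 mm high; origin: centre of its underside.
Things that resemble listed ones, but are neither listed nor needed, are in the scene too. Leave any yellow look-alike of the part that bears remote_center alone.

How it is judged:
On the way, in this order (a step that is already met when the one before it is completed fails the run):
1. a finger has pushed the flap open while the remote still lies on the landing (value of joint flap above 0.15 rad and contact force between the fingers and flap above 0.3 N and x of remote_center in the frame of keybox_sill below 0 m), for 0.1 s.
2. the remote goes over the sill into the box while a finger holds the flap open (x of remote_center in the frame of keybox_sill above 0 m and z of remote_center in the frame of keybox_sill below 0.012 m and value of joint flap above 0.25 rad and contact force between the fingers and flap above 0.3 N), for 0.05 s.
At the end, for the whole second after the job is handed in: The remote lies at rest inside the box, in the well (its centre less than 60 mm above the box's underside), and the flap has closed (less than 0.08 rad) (z of remote_center in the frame of keybox below 0.06 m and x of remote_center in the frame of keybox between -0.105 and 0.105 m and y of remote_center in the frame of keybox between -0.087 and 0.087 m and linear speed of remote below 0.02 m/s and value of joint flap below 0.08 rad); the robot touches nothing.
It fails at once if the remote is lifted: its centre more than 25 mm above the landing (z of remote_center in the frame of keybox_sill above 0.025 m).
It fails at once if a thing in the tray is disturbed (moved more than 15 mm) (distance of any of trinket_box, carabiner, torch, magnet from where it was at the start of the episode above 0.015 m).
It also fails if it takes over 38 s, if anything falls off the work surface, if the arm or the gripper's body presses on something with over 40 N, if the wrist force passes 120 N, or if a joint passes its speed limit or range.

## Working session

There is one attempt and no reset: what is moved stays moved. The work goes in short steps, Python scripts to look and compute and a tool call to move; the robot and the scene stay as the last step left them, time stands still between calls to the robot, and variables do not carry over. Pictures are saved under pics/ and viewed, about 8 in all and at most 12, crops included, and the job is handed in when it is done.

Besides the shell and the picture viewer there is one more tool, called after "Request:" as name(argument=value, ...) on one line, values as JSON. step_arm: Moves the arm, as the interface text tells. Its arguments: {"type":"object","properties":{"motion":{"type":"array","items":{"type":"array","items":{"type":"number"}}}},"required":["motion"]}

```bash
mkdir -p pics; ls
python3 - <<'E'
from bench import ctrl
import cv2,numpy as np
np.set_printoptions(precision=4,suppress=True)
ims=[]
for n in("top","side"):
    im,d=ctrl.camera(n); np.savez(f"pics/{n}0.npz",im=im,d=d); cv2.imwrite(f"pics/{n}0.png",im[...,::-1]); print(n,ctrl.camera_info(n))
print(ctrl.get_obs())
E
```

```text
pics
top {'fx': 477.6635192004192, 'fy': 477.6635192004192, 'cx': 248.10535591251505, 'cy': 192.45867114100187, 'T': array([[ 0.0019, -0.9948,  0.1016,  0.3693],
       [-1.    , -0.0017,  0.0014,  0.0156],
       [-0.0012, -0.1016, -0.9948,  1.1446],
       [ 0.    ,  0.    ,  0.    ,  1.    ]])}
side {'fx': 414.38471571384775, 'fy': 414.38471571384775, 'cx': 254.27470259869472, 'cy': 194.5701925222856, 'T': array([[-0.9295, -0.2151,  0.2995,  0.223 ],
       [-0.3682,  0.4981, -0.785 ,  0.7526],
       [ 0.0196, -0.84  , -0.5422,  0.6194],
       [ 0.    ,  0.    ,  0.    ,  1.    ]])}
{'time_s': 0.1, 'q': array([-1.5303,  0.1815,  1.6079, -0.    ,  1.3538, -0.2064]), 'dq': array([-0.0011, -0.0013, -0.0016,  0.0021, -0.    , -0.0003]), 'joint_efforts': array([  0.0007, -44.588 , -35.2238,  -0.0003,   0.0042,  -0.    ]), 'eef_pos': array([ 0.1404, -0.5571,  0.2305]), 'eef_rot': array([ 0.0865,  0.7018,  0.0876, -0.7017]), 'wrist_force': array([-0.3063,  0.3465,  0.2029]), 'torque': array([-0.0629,  0.0168,  0.0351]), 'opening': 1.0030499863071698}
```

View pics/top0.png

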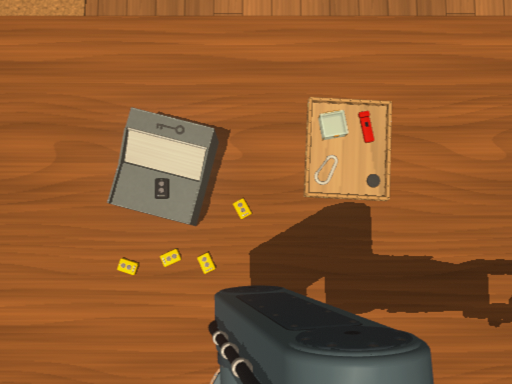

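View pics/side0.png

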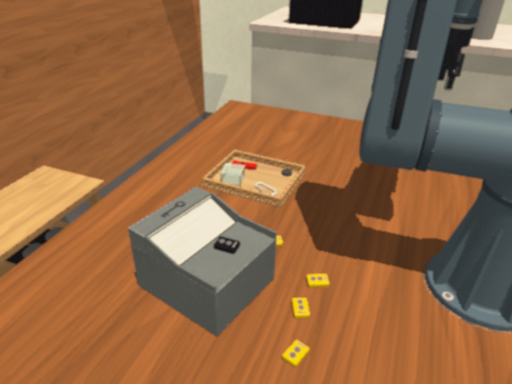

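The box is on the left, with the white flap in the top view at about (165,155) and the remote at (162,188). The tray is on the right, and four yellow decoys lie on the table. Next I'll measure the flap corners and the remote.

```bash
cat > h.py <<'E'
import numpy as np,cv2
from scipy.spatial.transform import Rotation as R
from bench import ctrl
np.set_printoptions(precision=4,suppress=True)
def cast(n,px,z):
    c=ctrl.camera_info(n); px=np.atleast_2d(px).astype(float)
    d=np.c_[(px[:,0]-c['cx'])/c['fx'],(px[:,1]-c['cy'])/c['fy'],np.ones(len(px))]@c['T'][:3,:3].T
    o=c['T'][:3,3]; return o+d*((np.broadcast_to(z,len(px))-o[2])/d[:,2])[:,None]
def pose():
    o=ctrl.get_obs(); q=o['eef_rot']; return o['eef_pos'],R.from_quat([q[1],q[2],q[3],q[0]])
def big(m):
    n,l,s,_=cv2.connectedComponentsWithStats(m.astype(np.uint8)); return l==1+np.argmax(s[1:,4])
E
python3 - <<'E'
from h import *
for n,box in(("top",(100,100,225,230)),("side",(120,180,285,340))):
    im=np.load(f"pics/{n}0.npz")['im'].astype(int); roi=np.zeros(im.shape[:2],bool); roi[box[1]:box[3],box[0]:box[2]]=1
    # remote: very dark
    for nm,m in(("flap",roi&(im.min(2)>150)),("remote",roi&(im.max(2)<50))):
        m=big(m); c=max(cv2.findContours(m.astype(np.uint8),0,1)[0],key=cv2.contourArea)
        h=cv2.convexHull(c); r=cv2.minAreaRect(h); print(n,nm,m.sum(),r)
        if nm=="flap":
            q=cv2.approxPolyDP(h,5,True)[:,0]; print(q.tolist())
            for z in(.112,.146): print(z,cast(n,q,z)[:,:2].tolist())
        else:
            w=cast(n,h[:,0],.122)[:,:2].astype(np.float32); print("world",cv2.minAreaRect(w))
P,r=pose(); print(r.as_matrix())
E
```

```text
top flap 2407 ((164.1634979248047, 153.8624267578125), (79.48011779785156, 33.08359909057617), 14.38139533996582)
[[204, 147], [198, 179], [125, 159], [129, 131]]
0.112 [[0.5748578663987043, 0.11401140059303272], [0.5040406277262917, 0.12629423324412004], [0.5479085569266102, 0.286690841610043], [0.6103612180701556, 0.279629159516375]]
0.146 [[0.5680899984620373, 0.11077133270391216], [0.4996045055921061, 0.12264973778886348], [0.542028028575888, 0.27776508801339567], [0.6024243580520992, 0.27093592059961424]]Traceback (most recent call last):
  File "<stdin>", line 6, in <module>
  File "h.py", line 12, in big
    n,l,s,_=cv2.connectedComponentsWithStats(m.astype(np.uint8)); return l==1+np.argmax(s[1:,4])
                                                                              ~~~~~~~~~^^^^^^^^^
    return _wrapfunc(a, 'argmax', axis=axis, out=out, **kwds)
    return bound(*args, **kwds)
ValueError: attempt to get argmax of an empty sequence
```

Run:
```python
from h import *
yaw=[]
for n,box in(("top",(140,172,185,205)),("side",(205,225,250,262))):
    im=np.load(f"pics/{n}0.npz")['im'].astype(int); roi=np.zeros(im.shape[:2],bool); roi[box[1]:box[3],box[0]:box[2]]=1
    g=im.max(2); t=(np.median(g[roi])+g[roi].min())/2; m=big(roi&(g<t))
    h=cv2.convexHull(max(cv2.findContours(m.astype(np.uint8),0,1)[0],key=cv2.contourArea))
    w=cast(n,h[:,0],.121)[:,:2].astype(np.float32); print(n,t,m.sum(),cv2.minAreaRect(h),"world",cv2.minAreaRect(w))
# flap lower edge: line fit on the side of the mask, both cameras, and box corners
im=np.load("pics/top0.npz")['im'].astype(int); m=np.zeros(im.shape[:2],bool); m[100:230,100:225]=(im.min(2)>150)[100:230,100:225]
pts=[(x,np.nonzero(m[:,x])[0].max()+.5) for x in range(132,194)]
w=cast("top",pts,.112)[:,:2]; f=cv2.fitLine(w.astype(np.float32),cv2.DIST_HUBER,0,.01,.01).ravel()
print("loweredge",f,"yaw",np.arctan2(-f[0],f[1]) if f[1]>0 else np.arctan2(f[0],-f[1]))
ptu=[(x,np.nonzero(m[:,x])[0].min()-.5) for x in range(135,200)]
w=cast("top",ptu,.146)[:,:2]; print("upperedge",cv2.fitLine(w.astype(np.float32),cv2.DIST_HUBER,0,.01,.01).ravel())
P,r=pose(); print(r.as_matrix())
d=np.load("pics/top0.npz")['d']; c=ctrl.camera_info("top")
for u,v in((145,200),(175,205),(162,192),(170,125)):
    z=d[v,u]; print(u,v,(c['T']@[(u-c['cx'])/c['fx']*z,(v-c['cy'])/c['fy']*z,z,1])[:3])
```

```text
top 92.5 236 ((161.5, 188.0), (20.0, 13.0), 90.0) world ((0.48321202397346497, 0.20383912324905396), (0.04381299391388893, 0.028092116117477417), 1.0829453468322754)
side 80.0 223 ((226.4307861328125, 244.75384521484375), (24.382211685180664, 13.506691932678223), 15.255120277404785) world ((0.4825841188430786, 0.21164418756961823), (0.04496922716498375, 0.036856960505247116), 0.6658340692520142)
loweredge [0.2514 0.9679 0.5215 0.1999] yaw -0.25416526
upperedge [0.2532 0.9674 0.5906 0.1976]
[[-0.0001  0.2443 -0.9697]
 [ 0.0016 -0.9697 -0.2443]
 [-1.     -0.0016 -0.0003]]
145 200 [0.4583 0.2416 0.1079]
175 205 [0.4474 0.1761 0.1081]
162 192 [0.4743 0.2023 0.1225]
170 125 [0.6146 0.1831 0.1502]
```

The remote is at about (0.483, 0.204) with world yaw about 0. The box yaw is -0.254, and the sill at y=0.204 is at x≈0.5195. I'll set the jaw axis along world x and go above the box.

Request:
step_arm(motion=[[0, -650, -533, -76, 0, 0, 0], [0, -650, -533, -76, 0, 0, 0], [0, -650, -533, -76, 0, 0, 0], [0, -650, -533, -76, 0, 0, 0], [0, -650, -533, -76, 0, 0, 0], [0, -650, -533, -76, 0, 0, 0], [0, -650, -533, -76, 0, 0, 0], [0, -650, -533, -76, 0, 0, 0], [0, -650, -533, -76, 0, 0, 0], [0, -650, -533, -76, 0, 0, 0]])

```text
time_s: 1.35
eef_pos: [0.4072, 0.01, 0.2314]
eef_rot: [0.501, 0.499, 0.5, -0.499]
wrist_force: [1.7, -1.8, -0.1]
opening: 0.997
```

```bash
cat > go.py <<'E'
import sys
from h import *
t=np.array([float(a) for a in sys.argv[1:4]])   # target xyz, tool down, tool y along world x
p,r=pose(); T=R.from_matrix(np.array([[0,1,0],[0,0,-1],[-1,0,0]],float))
print("pos",p,"shift mm",r.inv().apply(t-p)*1e3,"turn deg",np.degrees((r.inv()*T).as_rotvec())); o=ctrl.get_obs(); print(o['time_s'],o['wrist_force'],o['opening'])
E
python3 go.py .498 .204 .2305
```

```text
pos [0.4072 0.01   0.2314] shift mm [   0.9334   91.3258 -193.8062] turn deg [ 0.147   0.0249 -0.0535]
1.35 [ 1.6559 -1.7798 -0.1012] 0.9965902465311162
```

Request:
step_arm(motion=[[0, 91, -194, 0, 0, 0, 0], [0, 91, -194, 0, 0, 0, 0], [0, 91, -194, 0, 0, 0, 0], [0, 91, -194, 0, 0, 0, 0], [0, 91, -194, 0, 0, 0, 0]])

```text
time_s: 1.98
eef_pos: [0.4971, 0.2037, 0.2305]
eef_rot: [0.501, 0.498, 0.502, -0.499]
wrist_force: [-0.1, 0.2, 0.2]
opening: 0.998
```

```bash
python3 go.py .498 .204 .130
python3 - <<'E'
from h import *
a,_=ctrl.camera("side"); b,d=ctrl.camera("wrist"); np.savez("pics/wrist1.npz",im=b,d=d); print(ctrl.camera_info("wrist"))
cv2.imwrite("pics/s1.png",np.hstack([cv2.resize(a[120:330,90:300],(380,380)),cv2.resize(b,(400,300)).copy() if 0 else cv2.copyMakeBorder(cv2.resize(b,(400,300)),0,80,0,0,0)])[...,::-1])
E
```

```text
pos [0.4971 0.2037 0.2305] shift mm [100.4909   1.0838  -0.3372] turn deg [0.3115 0.006  0.0786]
1.975 [-0.0576  0.2223  0.1932] 0.9983055280138233
{'fx': 297.3186396354542, 'fy': 297.3186396354542, 'cx': 254.74580504764074, 'cy': 185.76913330415704, 'hand_eye': array([[-0.0005, -0.2963,  0.9551, -0.1405],
       [ 1.    , -0.0007,  0.0003,  0.0001],
       [ 0.0006,  0.9551,  0.2963, -0.0759],
       [ 0.    ,  0.    ,  0.    ,  1.    ]])}
```

View pics/s1.png

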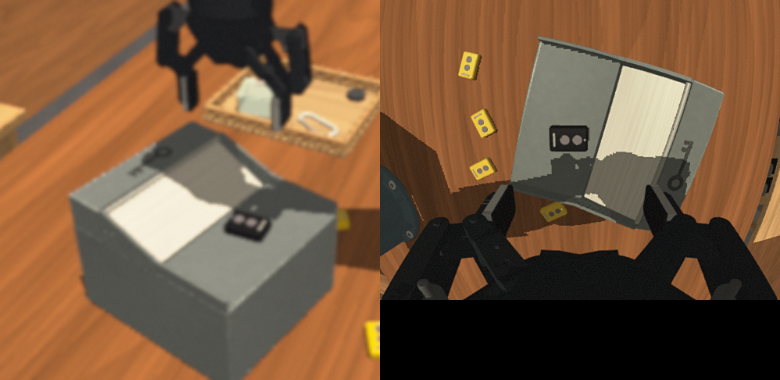

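The wrist view shows the remote at about (241,177) in full-size pixels, with the flap to its right and one finger on each side. I'll refine the remote and the sill from this picture.

Run:
```python
from h import *
b=np.load("pics/wrist1.npz")['im']; c=ctrl.camera_info("wrist"); p,r=pose()
def wc(px,z):
    px=np.atleast_2d(px).astype(float); u=(px-[c['cx'],c['cy']])/c['fx']; th=np.linalg.norm(u,axis=1)
    d=np.c_[u*(np.sin(th)/th)[:,None],np.cos(th)]; H=c['hand_eye']
    o=p+r.apply(H[:3,3]); d=r.apply(d@H[:3,:3].T); return o+d*((z-o[2])/d[:,2])[:,None]
g=b.max(2); m=np.zeros(g.shape,bool); m[150:205,205:280]=g[150:205,205:280]<60; m=big(m)
h=cv2.convexHull(max(cv2.findContours(m.astype(np.uint8),0,1)[0],key=cv2.contourArea))
w=wc(h[:,0],.120)[:,:2].astype(np.float32); print(m.sum(),cv2.minAreaRect(w), "xmin/max",w.min(0),w.max(0))
# flap lower edge, lit part rows 90..190
e=[]
for v in range(92,190,4):
    x=np.nonzero(b[v].min(1)>170)[0]; x=x[(x>250)]
    if len(x): e.append((x.min()-.5,v))
w=wc(e,.112)[:,:2]; f=cv2.fitLine(w.astype(np.float32),cv2.DIST_HUBER,0,.01,.01).ravel(); print("edge",f,"x at y=.204",f[2]+(.204-f[3])*f[0]/f[1])
```

```text
1262 ((0.48519179224967957, 0.20744942128658295), (0.044172827154397964, 0.02931065857410431), 0.0031269548926502466) xmin/max [0.4631 0.1928] [0.5073 0.2221]
edge [0.2546 0.967  0.5308 0.235 ] x at y=.204 0.522661
```

Request:
step_arm(motion=[[50, 2, -2, 0, 0, 0, 0], [90, 2, -2, 0, 0, 0, 0], [105, 2, -2, 0, 0, 0, 0], [115, 2, -2, 0, 0, 0, 0], [120, 2, -2, 0, 0, 0, 0], [123, 2, -2, 0, 0, 0, 0], [125, 2, -2, 0, 0, 0, 0], [125, 2, -2, 0, 0, 0, 0]])

```text
time_s: 3.08
eef_pos: [0.5001, 0.2043, 0.1073]
eef_rot: [0.501, 0.5, 0.5, -0.499]
wrist_force: [0.7, -0.0, 3.7]
opening: 1.0
```

Run:
```python
from h import *
print(pose()[0],ctrl.get_obs()['wrist_force'])
a,_=ctrl.camera("side"); b,d=ctrl.camera("wrist")
cv2.imwrite("pics/s2.png",np.hstack([cv2.resize(a[150:330,110:290],(400,400)),cv2.copyMakeBorder(cv2.resize(b,(400,300)),0,100,0,0,0)])[...,::-1])
```

```text
[0.5001 0.2043 0.1073] [ 0.6789 -0.043   3.66  ]
```

View pics/s2.png

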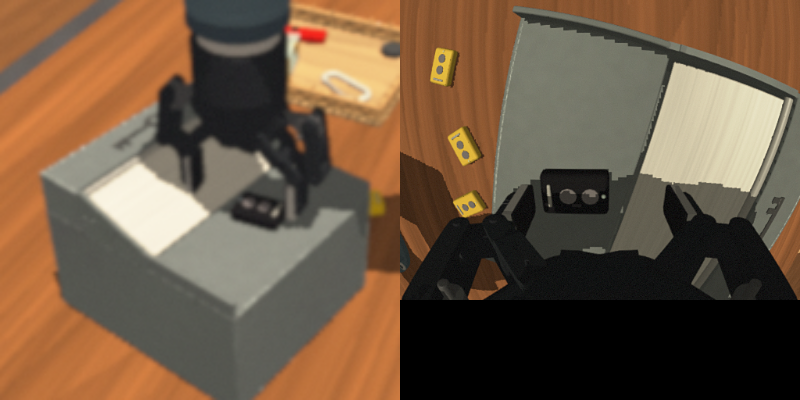

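The rear finger is pressing the flap at about 3.7 N and the front finger stands behind the remote. I'll go slightly lower and then advance.

Request:
step_arm(motion=[[4, 0, -2, 0, 0, 0, 0], [4, 0, -2, 0, 0, 0, 0], [4, 4, -2, 0, 0, 0, 0], [4, 8, -2, 0, 0, 0, 0], [4, 12, -2, 0, 0, 0, 0], [4, 16, -2, 0, 0, 0, 0], [4, 20, -2, 0, 0, 0, 0], [4, 22, -2, 0, 0, 0, 0], [4, 22, -2, 0, 0, 0, 0]])

```text
time_s: 4.3
eef_pos: [0.5198, 0.206, 0.1013]
eef_rot: [0.5, 0.498, 0.501, -0.5]
wrist_force: [-6.6, 0.3, 0.2]
opening: 1.002
```

Run:
```python
from h import *
print(pose()[0],ctrl.get_obs()['wrist_force'])
a,_=ctrl.camera("side"); b,d=ctrl.camera("wrist")
cv2.imwrite("pics/s3.png",np.hstack([cv2.resize(a[150:330,110:290],(400,400)),cv2.copyMakeBorder(cv2.resize(b,(400,300)),0,100,0,0,0)])[...,::-1])
```

```text
[0.5198 0.206  0.1013] [-6.6207  0.2614  0.1825]
```

View pics/s3.png

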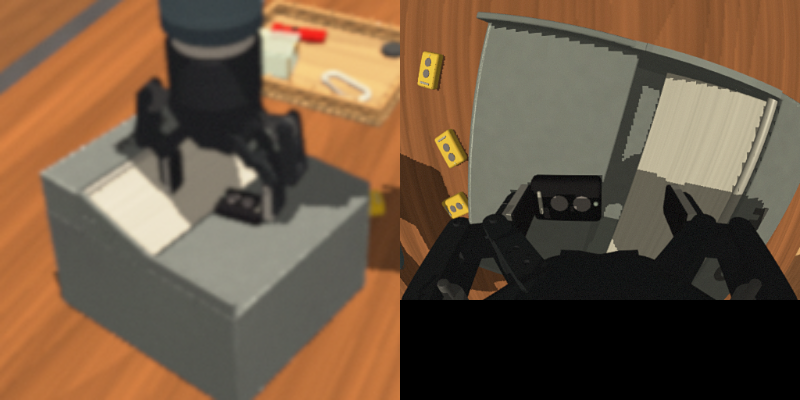

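The flap is wide open and the front finger is at the remote's end. Now I'll close the gripper and advance together, so that the rear finger stays put while the front one pushes.

Request:
step_arm(motion=[[-1, 0, 0, 0, 0, 0, 14], [-2, 2, 0, 0, 0, 0, 28], [-3, 4, 0, 0, 0, 0, 42], [-4, 7, 0, 0, 0, 0, 56], [-5, 9, 0, 0, 0, 0, 66], [-5, 11, 0, 0, 0, 0, 66], [-5, 11, 0, 0, 0, 0, 66]])

```text
time_s: 5.28
eef_pos: [0.531, 0.206, 0.1064]
eef_rot: [0.5, 0.498, 0.501, -0.5]
wrist_force: [-6.0, -0.6, 0.1]
opening: 0.745
```

Run:
```python
from h import *
print(pose()[0],ctrl.get_obs()['wrist_force'])
a,_=ctrl.camera("side"); b,d=ctrl.camera("wrist")
cv2.imwrite("pics/s4.png",np.hstack([cv2.resize(a[150:330,110:290],(400,400)),cv2.copyMakeBorder(cv2.resize(b,(400,300)),0,100,0,0,0)])[...,::-1])
```

```text
[0.531  0.206  0.1064] [-6.0375 -0.5627  0.1258]
```

View pics/s4.png

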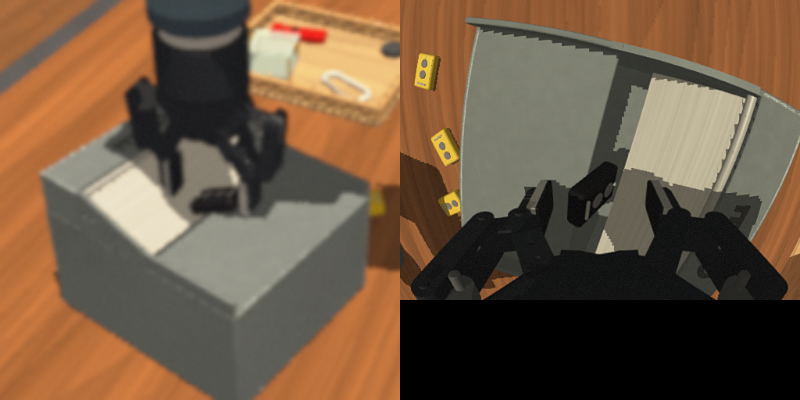

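The remote is tipping over the sill. I'll push on.

Request:
step_arm(motion=[[-1, 2, 0, 0, 0, 0, 78], [-2, 4, 0, 0, 0, 0, 90], [-3, 6, 0, 0, 0, 0, 100], [-3, 8, 0, 0, 0, 0, 108], [-3, 9, 0, 0, 0, 0, 112], [-3, 9, 0, 0, 0, 0, 112]])

```text
time_s: 6.12
eef_pos: [0.5403, 0.206, 0.1097]
eef_rot: [0.5, 0.499, 0.501, -0.5]
wrist_force: [-6.6, 0.8, 1.4]
opening: 0.557
```

Run:
```python
from h import *
print(pose()[0],ctrl.get_obs()['wrist_force'])
a,_=ctrl.camera("side"); b,d=ctrl.camera("wrist")
cv2.imwrite("pics/s5.png",np.hstack([cv2.resize(a[150:330,110:290],(400,400)),cv2.copyMakeBorder(cv2.resize(b,(400,300)),0,100,0,0,0)])[...,::-1])
```

```text
[0.5403 0.206  0.1097] [-6.5688  0.7823  1.3827]
```

View pics/s5.png

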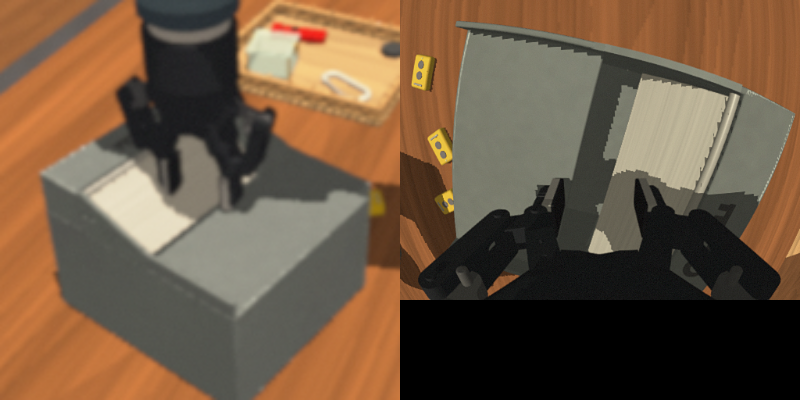

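The remote is out of sight. Before letting the flap close, I'll brighten the opening to check that it really fell.

Run:
```python
from h import *
b,d=ctrl.camera("wrist"); t,_=ctrl.camera("top")
k=b[90:330,190:330]; k=np.clip(255*(k/110.)**.6,0,255).astype(np.uint8)
dd=np.clip((d[90:330,190:330]-.1)/.2*255,0,255).astype(np.uint8)
cv2.imwrite("pics/s6.png",np.hstack([cv2.resize(k,None,fx=2.4,fy=2.4)[...,::-1],cv2.applyColorMap(cv2.resize(dd,None,fx=2.4,fy=2.4),2)]))
```

```text
(no output)
```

View pics/s6.png

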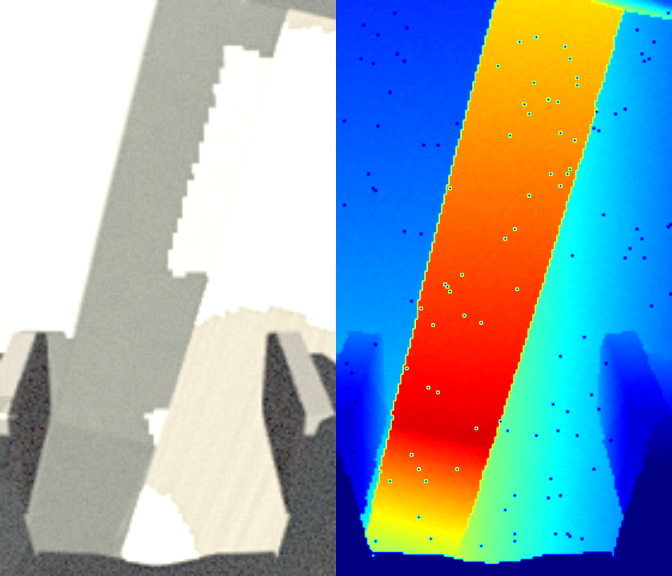

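The opening is clear: the well floor is visible and nothing hangs on the sill or the flap. I'll draw straight up.

Request:
step_arm(motion=[[-6, 0, 0, 0, 0, 0, 112], [-12, 0, 0, 0, 0, 0, 112], [-18, 0, 0, 0, 0, 0, 112], [-25, 0, 0, 0, 0, 0, 112], [-35, 0, 0, 0, 0, 0, 112], [-50, 0, 0, 0, 0, 0, 112], [-80, -20, 0, 0, 0, 0, 112], [-120, -80, 0, 0, 0, 0, 112], [-120, -80, 0, 0, 0, 0, 112], [-120, -80, 0, 0, 0, 0, 112]])

```text
time_s: 7.58
eef_pos: [0.4619, 0.2061, 0.2316]
eef_rot: [0.501, 0.5, 0.5, -0.498]
wrist_force: [0.2, 0.0, -0.6]
opening: 0.559
```

Run:
```python
from h import *
o=ctrl.get_obs(); print(o['time_s'],o['eef_pos'],o['wrist_force'])
a,_=ctrl.camera("side"); b,d=ctrl.camera("top")
cv2.imwrite("pics/s7.png",np.hstack([cv2.resize(a[150:330,110:290],(400,400)),cv2.resize(b[90:240,90:240],(400,400))])[...,::-1])
```

```text
7.575 [0.4619 0.2061 0.2316] [ 0.2232  0.0229 -0.5858]
```

View pics/s7.png

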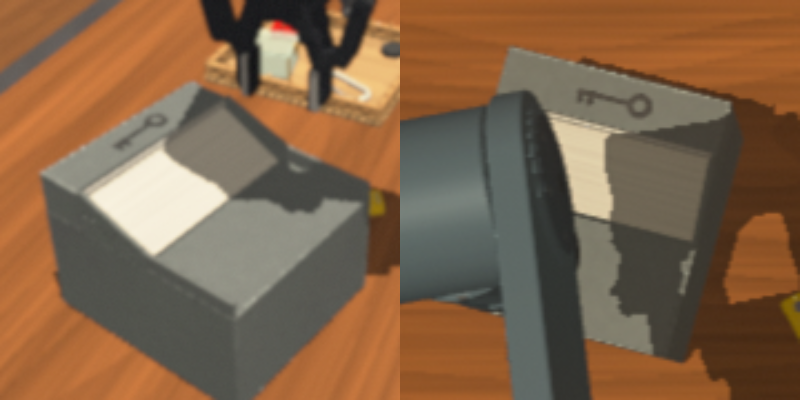

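The flap is shut, the landing is empty, and the gripper is clear of everything. I'm handing in.

```bash
python3 -c "
from bench import ctrl
print(ctrl.hand_in())"
```

```text
the job is handed in; nothing more can be done
None
```

The remote is in the box and the job was handed in at about 7.7 s of the 38 s allowed; no verdict was reported.

**What I did:** I pressed the flap open with the rear finger. I then moved forward while partly closing the gripper, so the front finger pushed the remote over the sill while the flap stayed open. The pushing force on the wrist was about 6 to 7 N. After that I drew straight up and back.

**Last checks:**
- **Opening:** with the flap still held open, the wrist picture and depth showed nothing on the sill or the flap.
- **Landing and flap:** after drawing back, the side view showed the landing empty and the flap shut.
- **Arm:** the wrist force was about 0.6 N or less, with the gripper clear of everything.
- **Tray:** the arm passed over the tray only high up, and the objects look untouched in the pictures.

**Not confirmed:** I never saw the remote lying in the well. It was hidden under the landing or the flap, so its resting place is inferred from its having left the landing and the opening. I also judged the flap shut by eye and did not measure its angle. No check failed or disagreed.

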